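# Put the box spanners back on their clip rack in size order

### The job

Tidy the three steel box spanners onto the sloping clip rack in order of length: the shortest in the clips next to the rack's hanging ring, the middle length in the middle clips, the longest in the clips farthest from the ring; the middle-length one is now in the longest one's clips and must be snapped out and moved. Click each one fully home, lying straight and about centred in its clips, following the plate as it gives on its rubber cushions and pressing no harder than that takes, and leave the other things on the bench where they are.

Things in the scene. Friction and masses are not known exactly. Their poses are not given: they have to be found in the camera images.
- rack: the clip rack, fixed to the bench: a steel stand 105 mm (x) by 210 mm (y) with a sloping plate (bed) on top. Origin at the centre of its underside, on the bench; z up, x level, away from its low front edge; y along the row of clips towards the end with the hanging ring.
- bed: the rack's plate, 92 by 204 mm, sloping 22 degrees, low edge towards the robot. Origin: centre of its upper face, 64 mm above the bench; x up the slope, y along the row towards the wire ring (37 mm wide) at its end, z the plate's normal, leaning back to the robot. It rides on rubber cushions: pushed along the normal it starts to give at about 6 N (less when loaded), gives 8 mm at most, at about 10 N, and comes back up when let go.
- ledges: the two fixed ledges on the plate, 17 mm high and 8 mm wide, along the row at x = -24 and +24 mm in bed (same origin and axes as bed); the 40 mm between them is free for fingers down to the plate. They carry the clips, and a seated shank rests on them. They bear a gentle push only: 100 N (the clips press with some 15 of these) is too much.
- clip_a (a point): ring-end clip pair, for the shortest: the mid-length axis point of a spanner fully home in it, at (0, 70, 24) mm in bed. Each ledge carries one sprung C-clip here, open along bed z, so that a spanner lies along bed x across both. A clip has two sprung jaws with round lips, 11 mm apart, tops 8 mm above the seated axis.
- clip_b (a point): middle clip pair, alike: the mid-length axis point of a spanner fully home in it, at (0, 0, 24) mm in bed. A shank pushed down the normal meets the lips with its axis about 10.5 mm above home and snaps past them at about 10 N for the pair; under that load the plate has sunk by up to 8 mm, so go on until it has clicked and the push rises steeply, the shank solid on the ledges and the plate on its stop. Pulling out takes about 10 N.
- clip_c (a point): far-end clip pair, alike, for the longest: the mid-length axis point of a spanner fully home in it, at (0, -70, 24) mm in bed. The middle-length spanner starts here.
- spanner_short: tubular box spanner, plain steel: a round shank 14 mm in diameter with a hexagonal end (22 mm across flats, 18 mm long) at each end, 108 mm long over all. Both ends are alike. Origin on its axis at mid-length; x runs along the axis. About 0.11 kg. Starts lying on the bench, axis 11 mm up.
- spanner_mid: tubular box spanner, plain steel: a round shank 14 mm in diameter with a hexagonal end (22 mm across flats, 18 mm long) at each end, 144 mm long over all. Both ends are alike. Origin on its axis at mid-length; x runs along the axis. About 0.15 kg. Starts snapped into the far-end clips.
- spanner_long: tubular box spanner, plain steel: a round shank 14 mm in diameter with a hexagonal end (22 mm across flats, 18 mm long) at each end, 180 mm long over all. Both ends are alike. Origin on its axis at mid-length; x runs along the axis. About 0.19 kg. Starts lying on the bench, axis 11 mm up.
- mug: white mug, 80 mm wide, 95 mm high, upright; a bystander, loose on the bench; origin at the centre of its underside
- screwdriver: screwdriver with a yellow handle, lying; a bystander, loose on the bench; origin at the centre of its underside
- wrench: open-ended steel wrench, lying flat; a bystander, loose on the bench; origin at the centre of its underside
- tape: roll of paper tape, 90 mm across, 30 mm high, lying flat; a bystander, loose on the bench; origin at the centre of its underside
- bush: stepped steel turned part, 40 mm across, 45 mm high, upright; a bystander, loose on the bench; origin at the centre of its underside
- vblock: dark steel block 50 x 40 x 35 mm; a bystander, loose on the bench; origin at the centre of its underside
There are look-alikes about, which are no part of the job. What is shaped like the spanner_short but brown or turquoise is not meant.

How it is judged:
At the end, for the whole second after the job is handed in: Each spanner is at rest fully home in its own clips (short: ring end, middle: middle, long: far end): its axis within 4 mm of the seated height and within 5 mm sideways of the clip, its middle within 15 mm of the clip's middle along the slope, straight within 0.12 rad (x of spanner_short in the frame of bed between -0.015 and 0.015 m and y of spanner_short in the frame of bed between 0.065 and 0.075 m and z of spanner_short in the frame of bed between 0.02 and 0.028 m and angle between the x axis of each of spanner_short, spanner_mid, spanner_long and the x axis of bed, either way round below 0.12 rad and linear speed of each of spanner_short, spanner_mid, spanner_long below 0.02 m/s and x of spanner_mid in the frame of bed between -0.015 and 0.015 m and y of spanner_mid in the frame of bed between -0.005 and 0.005 m and z of spanner_mid in the frame of bed between 0.02 and 0.028 m and x of spanner_long in the frame of bed between -0.015 and 0.015 m and y of spanner_long in the frame of bed between -0.075 and -0.065 m and z of spanner_long in the frame of bed between 0.02 and 0.028 m); the robot touches nothing.
It fails at once if a spanner or the robot is pressed on the ledges with more than 100 N (contact force between ledges and anything else above 100 N).
It fails at once if a bystander (mug, screwdriver, wrench, tape, stepped part or block) is moved by more than 40 mm (distance of any of mug, screwdriver, wrench, tape, bush, vblock from where it was at the start of the episode above 0.04 m).
It also fails if it takes over 70 s, if anything falls off the work surface, if the arm or the gripper's body presses on something with over 40 N, if the wrist force passes 120 N, or if a joint passes its speed limit or range.

### The arm

A 7-joint arm with a two-finger parallel gripper is mounted at the origin on the work surface. World frame = base frame: x ahead of the robot, y to its left, z up, the work surface at z = 0. Lengths are in m, angles in rad, forces in N, time in s.
With the tool pointing down it reaches from about 0.425 to 0.875 m from the base axis. Payload 4.7 kg.
Tool frame: the origin (TCP) lies midway between the tips of the shut fingers; the grasp point (between the pads) lies 19 mm behind it (ctrl.grip_point_offset is the distance from the TCP to the grasp point, in m); z points along the fingers, y is the line along which they close (so a half turn about z gives the same grasp; the last joint's range is limited). The gripper opens to 87 mm and grips with 3 to 60 N. Pads are 19 mm wide; open, the fingers measure 117 mm over their backs; the gripper's body (75 mm by 190 mm) begins 51 mm behind the grasp point.
Start: joints at [1.176, 0.321, -0.07, 1.45, 0.023, 1.371, -0.057], TCP at [0.258, -0.596, 0.192] pointing down, gripper open.
Joint ranges: [-2.86, 2.86], [-0.3, 2.09], [-1.38, 1.24], [0.06, 2.45], [-1.56, 4.7], [0.09, 2.05], [-2.69, 2.69]. Speed limits (rad/s): [2.57, 2.57, 3.14, 3.14, 3.14, 3.14, 3.14].

### API

Orientations are given as a rotation vector (axis times angle).
In Python, from bench import ctrl gives the robot as it stands.
- The arm moves only by the tool move_arm, never from a script. Its argument "increments" is text: rows parted by semicolons, each of 7 numbers parted by spaces: the shift along the world's x, y, z in mm, then the turn, a rotation vector about the world's x, y, z in degrees, then the closure in counts, from 0 (fully open) to 255 (shut). A call has exactly 8 rows; each row shifts and turns the commanded pose from where the row before left it; what a row does not reach is not made up. A row lasts 1/12 s, in which the tool goes at most 41.7 mm and 7.16 degrees, less where a joint would pass 70% of its speed; a pose out of reach is approached as far as the arm can. A call with a gripper value outside its range is refused whole. The fingers move at their own pace and stop on an object; "grip_force" is the grip in N (left out, the last holds). Time passes only in rows, so rows that do not move let the fingers close, or fill a call up. It gives the time, the measured TCP pose, the force, the opening and the grip force at its end, in the units of the state.
- ctrl.get_state(): the state, without advancing time (a new reading comes with each control period).
- ctrl.get_image(name): name is "scene" or "top" or "wrist"; returns a dict with "frame" (420x560x3 uint8, red, green, blue), "depth" (420x560 float32, m along the optical axis (not along the pixel's ray), 0 where there is no reading), "fx", "fy", "cx", "cy" (pixels), "position" and "orientation" of the camera in the world. Camera axes: x right, y down, z forward; pixel columns grow to the right and rows downward; lengths in m; the calibration is good to about 2 mm. A picture is of the moment at which its call begins.
- ctrl.close_job(): hands the job in; it is judged then, once.
Trained networks look in a picture, given as the dict that the camera call returned (one of the last four; its "shot" number tells which), for a name from the list of things; names that differ only in an ending like _2 or _b are one class to them, and where a whole thing is asked for, a point or a joint stands for the part that bears it (a point fixed in the world has none). Each returns a list of dicts, best first, with "score" (0 to 1); they miss things now and then, are a little off and sometimes report something else, mostly with a low value. They report only what shows in the picture. A call takes as long as a camera call. They do not tell look-alikes from the thing itself.
- ctrl.find_in(target, picture): "centre" ([x, y, z] in m, in world coordinates, good to about 4 mm: the middle of the surface that is visible of it).
- ctrl.silhouettes(target, picture): "region" (420x560 bool, what is visible of it).
The state is a dict: "time": time; "joint_positions": joint angles; "qd": joint speeds; "joint_torque": joint torques, N m; "position": TCP position; "tool_rot": TCP orientation; "ft_force": force on the tool from outside, world axes, zero at the start; "torque": the same for the moment, N m; "grip_width": opening from 0.0 (shut) to 1.0 (fully open); "grip_force": force on a finger pad.
Only numpy, scipy, OpenCV 4.12 (cv2) and the standard library are available. Lean on these libraries where they do the work, as an engineer would, in place of code of your own. Each camera call takes 0.05 s, during which the arm holds its last target. There are 200 camera calls.

## Working session

There is one attempt and no reset: what is moved stays moved. The work goes in short steps, Python scripts to look and compute and a tool call to move; the robot and the scene stay as the last step left them, time stands still between calls to the robot, and variables do not carry over. Pictures are saved under pics/ and viewed, at most 10 in all, crops included, and the job is handed in when it is done.

Besides the shell and the picture viewer there is one more tool, called after "Request:" in YAML: its name, and indented under it one key for each argument. move_arm: Moves the arm, as the interface text tells. Its arguments: {"type":"object","properties":{"increments":{"type":"string"},"grip_force":{"type":"number"}},"required":["increments"]}

```bash
mkdir -p pics; ls; cat > h.py <<'E'
import numpy as np, cv2
from scipy.spatial.transform import Rotation as R
from bench import ctrl
def rot(o):
    o=np.array(o,float)
    return o if o.shape==(3,3) else (R.from_rotvec(o).as_matrix() if o.size==3 else R.from_quat(o).as_matrix())
def cloud(p):
    d=p["depth"]; v,u=np.mgrid[:d.shape[0],:d.shape[1]]
    c=np.stack([(u-p["cx"])/p["fx"]*d,(v-p["cy"])/p["fy"]*d,d],-1)
    return c@rot(p["orientation"]).T+np.array(p["position"])
def save(p,n): cv2.imwrite("pics/"+n,p["frame"][...,::-1])
E
cat > a.py <<'E'
from h import *
for n in ["top","scene"]:
    p=ctrl.get_image(n); save(p,n+"1.png"); print(n,p["position"],p["orientation"],p["fx"])
    for t in ["spanner_short","spanner_mid","spanner_long","rack","bed","ledges","clip_a"]:
        try: print(t,[(np.round(d["centre"],3),round(d["score"],2)) for d in ctrl.find_in(t,p)])
        except Exception as e: print(t,e)
    np.savez(n+"1.npz",**{k:np.array(v) for k,v in p.items()})
print(ctrl.get_state())
E
PYTHONPATH=$PYTHONPATH:. python3 a.py
```

```text
pics
top [0.49799193 0.0764814  1.11627571] [-2.19731366  2.2339071  -0.09122466] 468.39550928745314
spanner_short [(array([0.493, 0.251, 0.02 ]), 0.74), (array([0.349, 0.286, 0.016]), 0.73), (array([0.53 , 0.379, 0.018]), 0.59)]
spanner_mid [(array([ 0.565, -0.092,  0.091]), 0.56), (array([ 0.565, -0.014,  0.071]), 0.24)]
spanner_long [(array([ 0.455, -0.337,  0.016]), 0.82)]
rack [(array([ 0.564, -0.016,  0.064]), 0.87)]
bed [(array([ 0.568, -0.015,  0.069]), 0.86)]
ledges []
clip_a [(array([ 0.568, -0.013,  0.07 ]), 0.62)]
scene [ 1.31438665 -0.41433898  0.85666183] [-2.05668016 -1.13868594  0.51768005] 515.498607281405
spanner_short [(array([0.497, 0.248, 0.014]), 0.81), (array([0.36 , 0.284, 0.019]), 0.74), (array([0.531, 0.376, 0.014]), 0.54), (array([ 0.583, -0.097,  0.102]), 0.33)]
spanner_mid [(array([ 0.581, -0.099,  0.104]), 0.55)]
spanner_long [(array([ 0.459, -0.343,  0.017]), 0.6)]
rack [(array([ 0.601, -0.031,  0.058]), 0.66)]
bed [(array([ 0.583, -0.019,  0.081]), 0.77)]
ledges [(array([ 0.577, -0.022,  0.074]), 0.6)]
clip_a [(array([ 0.578, -0.023,  0.078]), 0.94)]
{'time': 0.8, 'joint_positions': array([ 1.17613676,  0.32098307, -0.07008926,  1.45051968,  0.02262348,
        1.37076588, -0.05686733]), 'qd': array([ 0.00067159,  0.00015005, -0.00071457,  0.00082536,  0.00066718,
       -0.00052257,  0.00263195]), 'joint_torque': array([-6.01360694e-05, -4.91037941e+01, -4.02903529e-01, -3.12749183e+01,
       -6.37225248e-02,  3.34254687e-02,  1.96933610e-05]), 'position': array([ 0.25832892, -0.59649145,  0.19198757]), 'tool_rot': array([ 3.07606990e+00,  6.37663665e-01, -7.11474610e-05]), 'ft_force': array([-0.01086772, -1.15598105, -0.72971015]), 'torque': array([-0.03465598,  0.0772064 ,  0.01716533]), 'grip_force': 0.0, 'grip_width': 1.0005273668475405}
```

View pics/top1.png

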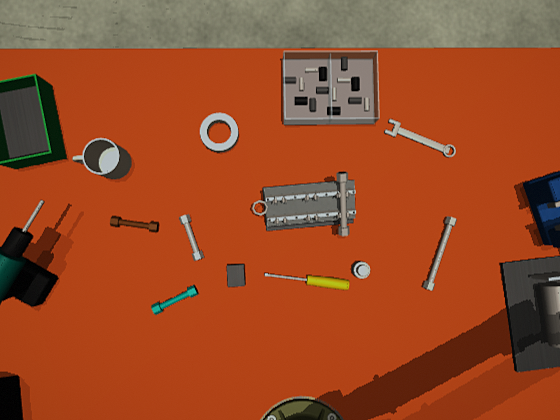

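View pics/scene1.png

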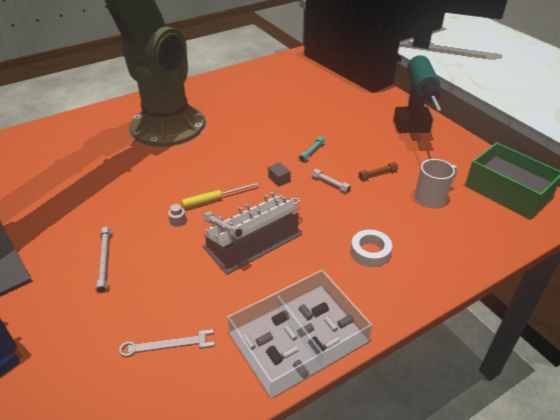

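Top view: ring at (258,207) marks the +y end. The mid spanner sits in the far clips at (343,203), the steel short one is at (191,237) and the long one at (440,252). The brown and turquoise ones are the look-alikes. Next I fit the poses.

```bash
cat > b.py <<'E'
from h import *
from scipy.optimize import least_squares
P={n:dict(np.load(n+"1.npz")) for n in ["top","scene"]}
C={n:cloud(P[n]) for n in P}
def line(n,c,r,zmin):
    X=C[n].reshape(-1,3); X=X[(P[n]["depth"].ravel()>0)&(np.hypot(X[:,0]-c[0],X[:,1]-c[1])<r)&(X[:,2]>zmin)&(X[:,2]<zmin+.03)]
    m=X[:,:2].mean(0); d=np.linalg.svd(X[:,:2]-m)[2][0]; d*=np.sign(d[0])
    s=(X[:,:2]-m)@d; mid=(np.percentile(s,1)+np.percentile(s,99))/2
    print(n,len(X),"mid",np.round(m+mid*d,4),"yaw",np.degrees(np.arctan2(d[1],d[0])).round(2),"len",np.ptp(s).round(3),"ztop",np.percentile(X[:,2],95).round(4))
for n in P:
    line(n,(.494,.25),.075,.008); line(n,(.457,-.339),.11,.008)
    # bench height check
    X=C[n].reshape(-1,3); k=np.hypot(X[:,0]-.4,X[:,1]+.2)<.03; print("bench z",np.median(X[k,2]).round(4))
# rack: fit model height map
def model(q,X):
    x0,y0,a=q[:3]; dz=q[3]
    c,s=np.cos(a),np.sin(a); dx,dy=X[:,0]-x0,X[:,1]-y0
    xr=c*dx+s*dy; yr=-s*dx+c*dy; z=X[:,2]-.064-dz
    t=np.radians(22); return np.c_[np.cos(t)*xr+np.sin(t)*z, yr, -np.sin(t)*xr+np.cos(t)*z]
for n in P:
    X=C[n].reshape(-1,3); X=X[(P[n]["depth"].ravel()>0)&(np.hypot(X[:,0]-.568,X[:,1]+.016)<.15)&(X[:,2]>.03)]
    def sdf(B): # distance to solid union: plate, two ledges, seated spanner
        def box(c,h):
            q=np.abs(B-c)-h; return np.linalg.norm(np.maximum(q,0),axis=1)+np.minimum(q.max(1),0)
        r=np.hypot(B[:,1]+.07,B[:,2]-.024)
        cyl=np.maximum(r-.007,np.abs(B[:,0])-.072); hexs=np.maximum(r-.0118,np.abs(np.abs(B[:,0])-.063)-.009)
        return np.min([box([0,0,-.002],[.046,.102,.002]),box([-.024,0,.0085],[.004,.102,.0085]),box([.024,0,.0085],[.004,.102,.0085]),cyl,hexs],0)
    f=lambda q:np.clip(sdf(model(q,X)),-.015,.015)
    best=min((least_squares(f,[.567,-.016,a,0],loss="soft_l1",f_scale=.002,x_scale=[.01,.01,.1,.01]) for a in (-.1,0,.1)),key=lambda r:r.cost)
    print(n,len(X),"rack x,y,yawdeg,dz",best.x[:2].round(4),np.degrees(best.x[2]).round(2),best.x[3].round(4),best.cost, np.median(np.abs(f(best.x))))
E
PYTHONPATH=$PYTHONPATH:. python3 b.py
```

```text
top 360 mid [0.4945 0.2496] yaw 18.74 len 0.108 ztop 0.0237
top 537 mid [ 0.4469 -0.3354] yaw -20.91 len 0.18 ztop 0.0228
bench z -0.0005
scene 258 mid [0.4956 0.2464] yaw 19.2 len 0.111 ztop 0.0228
scene 506 mid [ 0.4475 -0.3369] yaw -20.84 len 0.184 ztop 0.0229
bench z -0.0
top 3806 rack x,y,yawdeg,dz [ 0.5657 -0.0249] 4.6 0.0013 0.007969186017988872 0.0010514689555261433
scene 3310 rack x,y,yawdeg,dz [ 0.5658 -0.0253] 4.36 -0.0003 0.031165254198614194 0.001808284985367034
```

```bash
cat >> h.py <<'E'
O=np.array([.5657,-.0250,.0645]); YAW=4.5
RB=R.from_euler("z",YAW,degrees=True)*R.from_euler("y",-22,degrees=True)
RT=RB*R.from_matrix(np.diag([1.,-1,-1]))
def bed(x,y,z): return O+RB.apply(np.array([x,y,z])/1000)
def down(yaw): return R.from_euler("z",yaw,degrees=True)*R.from_matrix(np.diag([1.,-1,-1]))
def inbed(): 
    s=ctrl.get_state(); return (RB.inv().apply(s["position"]-O)*1000).round(1)
def plan(p,rt=None):
    s=ctrl.get_state(); r0=R.from_rotvec(s["tool_rot"])
    d=(p-s["position"])*1000; w=np.degrees(((rt or r0)*r0.inv()).as_rotvec())
    print("d mm",d.round(1),"rot",w.round(2),"| rows min",max(np.linalg.norm(d)/41.7,np.linalg.norm(w)/7.16).round(1))
E
cat > run.sh <<'E'
(echo "from h import *"; cat) | PYTHONPATH=$PYTHONPATH:. python3 -
E
bash run.sh <<'E'
plan(bed(0,-70,110),RT); print(RB.as_matrix().round(4))
E
```

```text
d mm [271.8 498.5 -25.5] rot [  5.34 -21.45 -18.69] | rows min 13.6
[[ 0.9243 -0.0785 -0.3735]
 [ 0.0727  0.9969 -0.0294]
 [ 0.3746 -0.      0.9272]]
```

Request:
move_arm:
  increments: "17 31 0 0.33 -1.34 -1.17 140; 17 31 0 0.33 -1.34 -1.17 140; 17 31 0 0.33 -1.34 -1.17 140; 17 31 0 0.33 -1.34 -1.17 140; 17 31 0 0.33 -1.34 -1.17 140; 17 31 0 0.33 -1.34 -1.17 140; 17 31 0 0.33 -1.34 -1.17 140; 17 31 0 0.33 -1.34 -1.17 140"
  grip_force: 40

```text
time: 1.47
position: [0.395, -0.347, 0.1922]
tool_rot: [-3.097, -0.379, -0.303]
ft_force: [0.6, -0.3, 0.0]
grip_width: 0.501
grip_force: 0.0
```

Request:
move_arm:
  increments: "17 31 -4 0.33 -1.34 -1.17 140; 17 31 -4 0.33 -1.34 -1.17 140; 17 31 -4 0.33 -1.34 -1.17 140; 17 31 -4 0.33 -1.34 -1.17 140; 17 31 -4 0.33 -1.34 -1.17 140; 17 31 -4 0.33 -1.34 -1.17 140; 17 31 0 0.33 -1.34 -1.17 140; 17 31 0 0.33 -1.34 -1.17 140"

```text
time: 2.13
position: [0.5307, -0.0988, 0.168]
tool_rot: [-3.068, -0.118, -0.598]
ft_force: [1.8, -0.9, -0.2]
grip_width: 0.449
grip_force: 0.0
```

```bash
bash run.sh <<'E'
print(inbed(),ctrl.get_state()["grip_width"],ctrl.get_state()["joint_positions"].round(2),ctrl.get_state()["ft_force"].round(1)); plan(bed(0,-70,110),RT); plan(bed(0,-70,9),RT)
p=ctrl.get_image("wrist"); save(p,"w1.png"); print(p["position"],rot(p["orientation"]).round(3).tolist())
np.savez("w1.npz",**{k:np.array(v) for k,v in p.items()})
E
```

```text
[  1.1 -70.9 111.2] 0.44917069750743177 [ 0.82 -0.2  -0.54  2.08 -0.3   0.88 -1.07] [ 1.8 -0.9 -0.2]
d mm [-0.6  0.8 -1.5] rot [0.05 0.05 0.1 ] | rows min 0.0
d mm [ 37.1   3.8 -95.2] rot [0.05 0.05 0.1 ] | rows min 2.5
[ 0.53226875 -0.09815273  0.37587783] [[0.077, -0.993, 0.091], [-0.997, -0.077, 0.007], [0.0, -0.091, -0.996]]
```

View pics/w1.png

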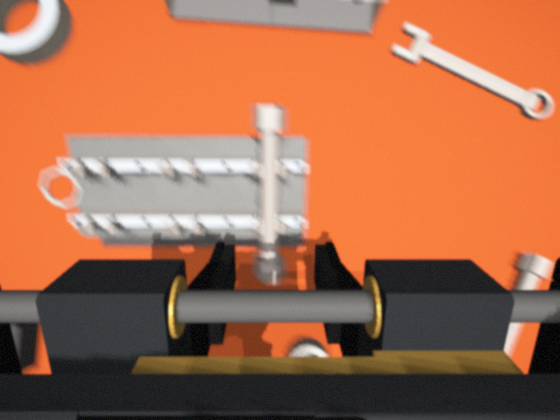

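The wrist view shows the mid spanner at (268,190), lying centred between the fingers. I'll refit the rack from this closer depth image.

```bash
sed -e 's/P={n:.*/P={"wrist":dict(np.load("w1.npz"))}/' -e '/line(n,(/d' -e 's/&(X\[:,2\]>.03)\]/\&(X[:,2]>.03)\&(X[:,2]<.125)]/' b.py > b2.py; PYTHONPATH=$PYTHONPATH:. python3 b2.py
```

```text
bench z 0.0001
wrist 26210 rack x,y,yawdeg,dz [ 0.5649 -0.024 ] 4.43 -0.0005 0.05172277380176261 0.0004728539772375133
```

```bash
sed -i 's/^O=.*/O=np.array([.5653,-.0244,.0642]); YAW=4.45/' h.py; bash run.sh <<'E'
plan(bed(0,-70,9),RT)
E
```

```text
d mm [ 34.6  -3.6 -95.7] rot [-0.09  0.14 -0.41] | rows min 2.4
```

Request:
move_arm:
  increments: "5.8 -0.6 -16 0 0 -0.1 140; 5.8 -0.6 -16 0 0 -0.1 140; 5.8 -0.6 -16 0 0 -0.1 140; 5.8 -0.6 -16 0 0.1 -0.1 140; 5.8 -0.6 -16 0 0 0 140; 5.8 -0.6 -16 0 0 0 140; 0 0 0 0 0 0 140; 0 0 0 0 0 0 140"

```text
time: 2.85
position: [0.5645, -0.1038, 0.0713]
tool_rot: [-3.069, -0.109, -0.59]
ft_force: [-0.3, 0.5, 0.8]
grip_width: 0.45
grip_force: 0.0
```

```bash
bash run.sh <<'E'
print(inbed()); plan(bed(0,-70,9),RT)
E
```

```text
[ -3.8 -79.1   9.2]
d mm [2.9 9.3 1.2] rot [-0.02 -0.23  0.36] | rows min 0.2
```

Request:
move_arm:
  increments: "0 0 0 0 0 0 140; 0 0 0 0 0 0 140; 0 0 0 0 0 0 140; 0 0 0 0 0 0 140; 0 0 0 0 0 0 140; 0 0 0 0 0 0 140; 0 0 0 0 0 0 140; 0 0 0 0 0 0 140"

```text
time: 3.52
position: [0.5652, -0.1041, 0.072]
tool_rot: [-3.07, -0.109, -0.594]
ft_force: [0.6, -0.8, -0.4]
grip_width: 0.448
grip_force: 0.0
```

```bash
bash run.sh <<'E'
print(inbed(),ctrl.get_state()["ft_force"].round(1),ctrl.get_state()["qd"].round(3)); plan(bed(0,-70,9),RT)
p=ctrl.get_image("wrist"); save(p,"w2.png"); np.savez("w2.npz",**{k:np.array(v) for k,v in p.items()})
print(inbed())
E
```

```text
[ -2.9 -79.5   9.6] [ 0.6 -0.8 -0.4] [ 0.001  0.002 -0.    -0.001  0.001  0.001 -0.001]
d mm [2.2 9.7 0.5] rot [ 0.05 -0.12  0.39] | rows min 0.2
[ -2.9 -79.5   9.6]
```

View pics/w2.png

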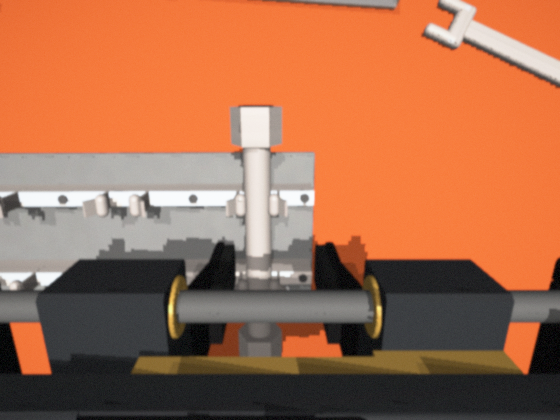

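The arm really is about 10 mm off in y: the shank is at column 257 while the finger middle is at about 275. My last reading was taken before it settled, so I'll correct that and then refit from this picture.

Request:
move_arm:
  increments: "0.6 2.4 0.2 0 0 0.1 140; 0.6 2.4 0.1 0 0 0.1 140; 0.5 2.4 0.1 0 0 0.1 140; 0.5 2.4 0.1 0 -0.1 0.1 140; 0 0 0 0 0 0 140; 0 0 0 0 0 0 140; 0 0 0 0 0 0 140; 0 0 0 0 0 0 140"

```text
time: 4.23
position: [0.5673, -0.0946, 0.0725]
tool_rot: [-3.068, -0.119, -0.596]
ft_force: [-0.5, -0.3, 0.2]
grip_width: 0.455
grip_force: 0.0
```

```bash
bash run.sh <<'E'
print(inbed(),ctrl.get_state()["ft_force"].round(1)); plan(bed(0,-70,9),RT)
E
sed -i 's/w1.npz/w2.npz/' b2.py;  PYTHONPATH=$PYTHONPATH:. python3 b2.py
```

```text
[ -0.1 -70.1   9. ] [-0.5 -0.3  0.2]
d mm [0.  0.1 0.1] rot [ 0.05 -0.02 -0.  ] | rows min 0.0
bench z nan
wrist 42501 rack x,y,yawdeg,dz [ 0.5651 -0.0244] 4.36 -0.0005 0.08048502246916912 0.00042090963307732723
  return _methods._mean(a, axis=axis, dtype=dtype,
  ret = ret.dtype.type(ret / rcount)
```

Request:
move_arm:
  increments: "0 0 0 0 0 0 255; 0 0 0 0 0 0 255; 0 0 0 0 0 0 255; 0 0 0 0 0 0 255; 0 0 0 0 0 0 255; -0.6 0 1.5 0 0 0 255; -0.6 0 1.5 0 0 0 255; -0.6 0 1.5 0 0 0 255"
  grip_force: 55

```text
time: 4.9
position: [0.5655, -0.0945, 0.0772]
tool_rot: [-3.068, -0.12, -0.596]
ft_force: [0.3, -0.1, 0.6]
grip_width: 0.012
grip_force: 0.0
```

Request:
move_arm:
  increments: "-1.1 -0.1 2.8 0 0 0 255; -1.1 -0.1 2.8 0 0 0 255; -1.1 -0.1 2.8 0 0 0 255; -1.1 -0.1 2.8 0 0 0 255; -2.2 -0.2 5.6 0 0 0 255; -2.2 -0.2 5.6 0 0 0 255; -2.2 -0.2 5.6 0 0 0 255; 0 0 0 0 0 0 255"

```text
time: 5.57
position: [0.5552, -0.096, 0.1067]
tool_rot: [-3.069, -0.12, -0.599]
ft_force: [0.4, -0.7, 0.7]
grip_width: 0.002
grip_force: 0.0
```

```bash
bash run.sh <<'E'
print(inbed(),ctrl.get_state()["ft_force"].round(1)); plan(bed(0,0,38),RT)
p=ctrl.get_image("wrist"); save(p,"w3.png"); np.savez("w3.npz",**{k:np.array(v) for k,v in p.items()})
E
```

```text
[  1.4 -70.6  45.3] [ 0.4 -0.7  0.7]
d mm [-4.1 70.5 -7.3] rot [0.12 0.11 0.01] | rows min 1.7
```

View pics/w3.png

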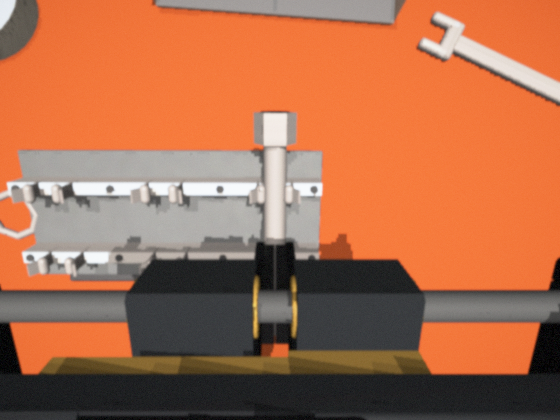

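The fingers shut on nothing (width 0.0), and the spanner is still in its clips at (273,190). I'll find where the fingertips really are from depth.

```bash
bash run.sh <<'E'
for f,boxes in [("w2.npz",[(240,262,215,237),(240,262,313,335)]),("w3.npz",[(240,262,255,295)])]:
    p=dict(np.load(f)); C=cloud(p); B=RB.inv().apply((C.reshape(-1,3)-O))*1000; B=B.reshape(C.shape)
    for r0,r1,c0,c1 in boxes:
        dark=p["frame"][r0:r1,c0:c1].max(-1)<45
        b=B[r0:r1,c0:c1][dark]; print(f,dark.sum(), np.percentile(b,[2,50,98],axis=0).round(1).tolist())
    r=B[195:235,275]; print("shank top pts", B[200,257].round(1),B[215,275].round(1))
    print("cam in bed",(RB.inv().apply(p["position"]-O)*1000).round(0))
print(inbed(), ctrl.grip_point_offset)
E
```

```text
w2.npz 330 [[2.3, -59.3, 41.4], [6.9, -55.3, 50.0], [8.6, -51.4, 59.6]]
w2.npz 315 [[3.1, -106.2, 42.1], [6.6, -102.2, 50.4], [8.4, -98.4, 60.6]]
shank top pts [ 26.2 -70.2  29.1] [ 19.1 -79.2  31.8]
cam in bed [ 77. -79. 202.]
w3.npz 624 [[10.2, -78.2, 76.7], [11.4, -70.6, 86.7], [12.9, -61.7, 97.2]]
shank top pts [ 20.1 -59.5  29.7] [ 10.8 -70.4  30.5]
cam in bed [ 81. -70. 237.]
[  1.  -70.5  44.8] 0.0187
```

```bash
bash run.sh <<'E'
p=ctrl.get_image("scene"); np.savez("s2.npz",**{k:np.array(v) for k,v in p.items()})
w=dict(np.load("w3.npz"))
a=cv2.resize(p["frame"][130:280,180:330],(400,400),interpolation=cv2.INTER_CUBIC)
b=cv2.resize(w["frame"][150:300,200:350],(400,400),interpolation=cv2.INTER_CUBIC)
def proj(p,X):
    c=rot(p["orientation"]).T@(X-p["position"]); return np.array([p["fx"]*c[0]/c[2]+p["cx"],p["fy"]*c[1]/c[2]+p["cy"]])
t=ctrl.get_state()["position"]
for im,q,o in((a,p,(180,130)),(b,w,(200,150))):
    u=(proj(q,t)-o)*400/150; print(u); cv2.circle(im,tuple(int(i) for i in u),4,(255,0,0),-1)
cv2.imwrite("pics/c1.png",np.hstack([a,b])[...,::-1])
E
```

```text
[105.32333269 227.69549389]
[199.76485044 238.27196249]
```

View pics/c1.png

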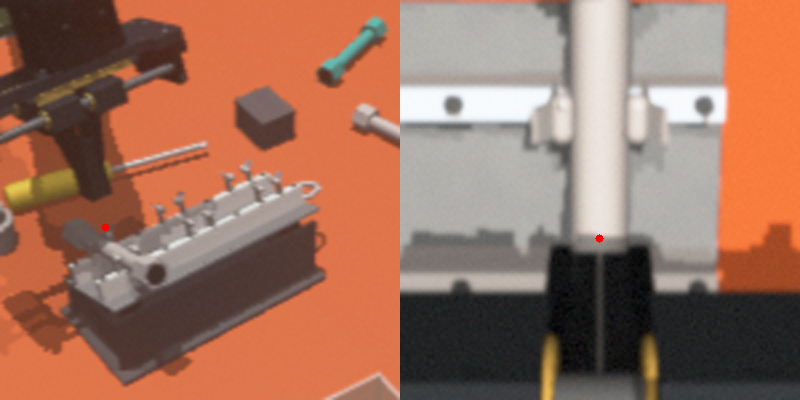

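```bash
bash run.sh <<'E'
s=ctrl.get_state(); Rt=R.from_rotvec(s["tool_rot"])
p=dict(np.load("s2.npz")); T=Rt.inv().apply((cloud(p).reshape(-1,3)-s["position"]))*1000
T=T.reshape(420,560,3)
for r in range(186,208,2): print(r,[tuple(T[r,c].round(0).astype(int)) for c in range(210,222,3)])
p=dict(np.load("w3.npz")); T=Rt.inv().apply((cloud(p).reshape(-1,3)-s["position"]))*1000
T=T.reshape(420,560,3)
for r in range(232,262,3): print(r,[tuple(T[r,c].round(0).astype(int)) for c in (262,270,280,288)])
E
```

```text
186 [(np.int64(12), np.int64(6), np.int64(-74)), (np.int64(9), np.int64(-1), np.int64(-71)), (np.int64(12), np.int64(-7), np.int64(-69)), (np.int64(-228), np.int64(-112), np.int64(23))]
188 [(np.int64(12), np.int64(7), np.int64(-70)), (np.int64(10), np.int64(0), np.int64(-67)), (np.int64(11), np.int64(-6), np.int64(-65)), (np.int64(-220), np.int64(-107), np.int64(25))]
190 [(np.int64(11), np.int64(8), np.int64(-66)), (np.int64(9), np.int64(1), np.int64(-63)), (np.int64(11), np.int64(-5), np.int64(-61)), (np.int64(-181), np.int64(-90), np.int64(16))]
192 [(np.int64(13), np.int64(10), np.int64(-63)), (np.int64(10), np.int64(3), np.int64(-59)), (np.int64(11), np.int64(-3), np.int64(-57)), (np.int64(-173), np.int64(-85), np.int64(18))]
194 [(np.int64(14), np.int64(12), np.int64(-59)), (np.int64(11), np.int64(4), np.int64(-55)), (np.int64(11), np.int64(-2), np.int64(-52)), (np.int64(12), np.int64(-8), np.int64(-50))]
196 [(np.int64(6), np.int64(10), np.int64(-52)), (np.int64(12), np.int64(6), np.int64(-52)), (np.int64(8), np.int64(-2), np.int64(-47)), (np.int64(10), np.int64(-8), np.int64
[... 2053 characters left out ...]
), np.int64(-40)), (np.int64(10), np.int64(-2), np.int64(-37)), (np.int64(11), np.int64(2), np.int64(-38)), (np.int64(11), np.int64(6), np.int64(-40))]
253 [(np.int64(12), np.int64(-6), np.int64(-44)), (np.int64(10), np.int64(-2), np.int64(-41)), (np.int64(10), np.int64(2), np.int64(-42)), (np.int64(12), np.int64(6), np.int64(-44))]
256 [(np.int64(12), np.int64(-6), np.int64(-48)), (np.int64(10), np.int64(-2), np.int64(-44)), (np.int64(10), np.int64(2), np.int64(-43)), (np.int64(11), np.int64(6), np.int64(-47))]
259 [(np.int64(12), np.int64(-6), np.int64(-51)), (np.int64(10), np.int64(-2), np.int64(-46)), (np.int64(10), np.int64(2), np.int64(-46)), (np.int64(12), np.int64(6), np.int64(-51))]
```

Both cameras put the real fingertips about 31 mm short of the reported TCP along the tool axis, so I'll use that offset. I'll reopen and go deeper.

Request:
move_arm:
  increments: "0 0 0 0 0 0 130; 0 0 0 0 0 0 130; 0 0 0 0 0 0 130; 0 0 0 0 0 0 130; 0 0 0 0 0 0 130; 0 0 0 0 0 0 130; 0 0 0 0 0 0 130; 0 0 0 0 0 0 130"

```text
time: 6.33
position: [0.5546, -0.0955, 0.105]
tool_rot: [-3.068, -0.12, -0.596]
ft_force: [0.3, -0.6, 0.6]
grip_width: 0.468
grip_force: 0.0
```

Request:
move_arm:
  increments: "4 0.4 -10 0 0 0 130; 4 0.4 -10 0 0 0 130; 4 0.4 -10 0 0 0 130; 4 0.4 -10 0 0 0 130; 4 0.4 -10 0 0 0 130; 3.3 0.4 -10 0 0 0 130; 0 0 0 0 0 0 130; 0 0 0 0 0 0 130"

```text
time: 7.0
position: [0.5775, -0.0928, 0.0445]
tool_rot: [-3.067, -0.12, -0.594]
ft_force: [-0.3, -0.5, -0.7]
grip_width: 0.49
grip_force: 0.0
```

```bash
bash run.sh <<'E'
print(inbed(),ctrl.get_state()["ft_force"].round(1)); plan(bed(0,-70,-20),RT)
E
```

```text
[ -1.1 -69.1 -20.8] [-0.3 -0.5 -0.7]
d mm [ 0.7 -0.9  1.2] rot [-0.   -0.09 -0.03] | rows min 0.0
```

Request:
move_arm:
  increments: "0.7 -0.9 1 0 0 0 255; 0 0 0 0 0 0 255; 0 0 0 0 0 0 255; 0 0 0 0 0 0 255; 0 0 0 0 0 0 255; 0 0 0 0 0 0 255; 0 0 0 0 0 0 255; 0 0 0 0 0 0 255"
  grip_force: 55

```text
time: 7.67
position: [0.5787, -0.0942, 0.0463]
tool_rot: [-3.068, -0.119, -0.596]
ft_force: [-0.6, 0.1, 1.5]
grip_width: 0.144
grip_force: 55.0
```

Request:
move_arm:
  increments: "-0.7 -0.1 1.9 0 0 0 255; -0.7 -0.1 1.9 0 0 0 255; -0.7 -0.1 1.9 0 0 0 255; -0.7 -0.1 1.9 0 0 0 255; -1.1 -0.1 2.8 0 0 0 255; -1.1 -0.1 2.8 0 0 0 255; -1.1 -0.1 2.8 0 0 0 255; 0 0 0 0 0 0 255"

```text
time: 8.33
position: [0.5729, -0.0947, 0.063]
tool_rot: [-3.068, -0.12, -0.598]
ft_force: [-0.0, 0.1, -2.2]
grip_width: 0.145
grip_force: 55.0
```

```bash
bash run.sh <<'E'
print(inbed(),ctrl.get_state()["ft_force"].round(1)); plan(bed(0,0,18),RT)
E
```

```text
[  1.5 -70.7  -1.9] [-0.   0.1 -2.2]
d mm [-14.3  69.8  17.9] rot [ 0.09  0.05 -0.01] | rows min 1.8
```

Request:
move_arm:
  increments: "-2.8 0 7 0 0 0 255; -2.8 0 7 0 0 0 255; -1.4 10 3.5 0 0 0 255; -1.4 15 0.4 0 0 0 255; -1.4 15 0 0 0 0 255; -1.4 15 0 0 0 0 255; -1.4 10 0 0 0 0 255; -1.4 4.8 0 0 0 0 255"

```text
time: 9.0
position: [0.5583, -0.0223, 0.0805]
tool_rot: [-3.067, -0.124, -0.597]
ft_force: [0.2, 0.2, -1.1]
grip_width: 0.148
grip_force: 55.0
```

Request:
move_arm:
  increments: "0 0 0 0 0 0 255; 0 0 0 0 0 0 255; 0 0 0 0 0 0 255; 0 0 0 0 0 0 255; 0 0 0 0 0 0 255; 0 0 0 0 0 0 255; 0 0 0 0 0 0 255; 0 0 0 0 0 0 255"

```text
time: 9.67
position: [0.5585, -0.0251, 0.0798]
tool_rot: [-3.068, -0.119, -0.596]
ft_force: [0.9, 0.6, -1.0]
grip_width: 0.146
grip_force: 55.0
```

```bash
cat > c.py <<'E'
import sys
from h import *
L=float(sys.argv[1])
print(inbed(),ctrl.get_state()["ft_force"].round(1))
p=ctrl.get_image("scene"); C=cloud(p); q=ctrl.get_image("wrist"); D=cloud(q)
s=ctrl.get_state(); Rt=R.from_rotvec(s["tool_rot"])
# held spanner in tool frame: points near the tool-x line, beyond pads
for n,X in(("scene",C),("wrist",D)):
    T=Rt.inv().apply(X.reshape(-1,3)-s["position"])*1000
    k=(np.abs(T[:,1])<20)&(T[:,2]>-62)&(T[:,2]<-18)&(np.abs(T[:,0])>14)&(np.abs(T[:,0])<L/2+20); T=T[k]
    a=T[(np.abs(T[:,0])<L/2-20)]
    if len(a)>20:
        print(n,len(T),"x",np.percentile(T[:,0],[1,99]).round(1),"slope y,z per x",[np.polyfit(a[:,0],a[:,i],1).round(3) for i in(1,2)],"med",np.median(a,axis=0).round(1),"z rng",np.percentile(a[:,2],[2,98]).round(1))
E
PYTHONPATH=$PYTHONPATH:. python3 c.py 144; bash run.sh <<'E'
plan(bed(0,0,18),RT)
E
```

```text
[-0.5 -0.1 17.1] [ 0.9  0.6 -1. ]
scene 269 x [-71.   74.5] slope y,z per x [array([-0.036,  6.085]), array([-3.4000e-02, -4.5009e+01])] med [ 22.6   6.4 -46.8] z rng [-50.5 -19.6]
wrist 6736 x [-39.6  71.3] slope y,z per x [array([ 0.002, -0.502]), array([ 2.0000e-03, -4.8009e+01])] med [ 26.7  -0.6 -48.8] z rng [-50.6 -43.3]
d mm [0.1 0.  1.1] rot [ 0.04 -0.03 -0.  ] | rows min 0.0
```

Request:
move_arm:
  increments: "1.8 0.1 -4.5 0 0 0 255; 1.8 0.1 -4.5 0 0 0 255; 1.8 0.1 -4.5 0 0 0 255; 1.8 0.1 -4.5 0 0 0 255; 1.8 0.1 -4.4 0 0 0 255; 0 0 0 0 0 0 255; 0 0 0 0 0 0 255; 0 0 0 0 0 0 255"
  grip_force: 60

```text
time: 10.43
position: [0.5675, -0.0242, 0.0574]
tool_rot: [-3.068, -0.12, -0.595]
ft_force: [-0.3, 0.3, -0.8]
grip_width: 0.146
grip_force: 60.0
```

Request:
move_arm:
  increments: "0.7 0.1 -1.8 0 0 0 255; 0.7 0.1 -1.8 0 0 0 255; 0.7 0.1 -1.8 0 0 0 255; 0.7 0.1 -1.8 0 0 0 255; 0.7 0.1 -1.8 0 0 0 255; 0.7 0 -1.8 0 0 0 255; 0 0 0 0 0 0 255; 0 0 0 0 0 0 255"

```text
time: 11.1
position: [0.5723, -0.0244, 0.0475]
tool_rot: [-3.069, -0.119, -0.598]
ft_force: [-4.2, -0.8, 7.5]
grip_width: 0.149
grip_force: 60.0
```

```bash
cat > f.py <<'E'
from h import *
s=ctrl.get_state(); print(inbed(),"F bed",RB.inv().apply(s["ft_force"]).round(1),"gw",round(s["grip_width"],3),"t",round(s["time"],1))
E
PYTHONPATH=$PYTHONPATH:. python3 f.py
```

```text
[  0.2  -0.5 -18.1] F bed [-1.1 -0.5  8.6] gw 0.149 t 11.1
```

Request:
move_arm:
  increments: "0.5 0.1 -1.3 0 0 0 255; 0.5 0 -1.3 0 0 0 255; 0.5 0 -1.3 0 0 0 255; 0.5 0 -1.3 0 0 0 255; 0.5 0 -1.3 0 0 0 255; 0 0 0 0 0 0 255; 0 0 0 0 0 0 255; 0 0 0 0 0 0 255"

```text
time: 11.77
position: [0.5754, -0.0241, 0.0414]
tool_rot: [-3.068, -0.119, -0.6]
ft_force: [-3.2, -0.7, 6.3]
grip_width: 0.143
grip_force: 60.0
```

```bash
PYTHONPATH=$PYTHONPATH:. python3 f.py
```

```text
[  0.8  -0.5 -24.9] F bed [-0.7 -0.4  7.1] gw 0.143 t 11.8
```

Request:
move_arm:
  increments: "0.4 0 -1 0 0 0 255; 0.4 0 -1 0 0 0 255; 0.4 0 -1 0 0 0 255; 0 0 0 0 0 0 255; 0 0 0 0 0 0 255; 0 0 0 0 0 0 255; 0 0 0 0 0 0 255; 0 0 0 0 0 0 255"

```text
time: 12.43
position: [0.5765, -0.0241, 0.0386]
tool_rot: [-3.068, -0.12, -0.599]
ft_force: [-5.8, 0.7, 10.8]
grip_width: 0.141
grip_force: 60.0
```

```bash
PYTHONPATH=$PYTHONPATH:. python3 f.py
```

```text
[  0.8  -0.5 -27.9] F bed [-1.3  1.1 12.2] gw 0.141 t 12.4
```

Request:
move_arm:
  increments: "0.4 0 -0.9 0 0 0 255; 0.4 0 -0.9 0 0 0 255; 0 0 0 0 0 0 255; 0 0 0 0 0 0 255; 0 0 0 0 0 0 255; 0 0 0 0 0 0 255; 0 0 0 0 0 0 255; 0 0 0 0 0 0 255"

```text
time: 13.1
position: [0.5767, -0.0241, 0.0382]
tool_rot: [-3.07, -0.12, -0.597]
ft_force: [-22.6, 0.2, 34.2]
grip_width: 0.139
grip_force: 60.0
```

```bash
PYTHONPATH=$PYTHONPATH:. python3 f.py
```

```text
[  0.9  -0.6 -28.4] F bed [-8.1  1.9 40.1] gw 0.139 t 13.1
```

Request:
move_arm:
  increments: "-0.7 0 1.8 0 0 0 255; -0.7 0 1.8 0 0 0 255; -0.7 0 1.8 0 0 0 130; 0 0 0 0 0 0 130; 0 0 0 0 0 0 130; 0 0 0 0 0 0 130; 0 0 0 0 0 0 130; 0 0 0 0 0 0 130"

```text
time: 13.77
position: [0.5739, -0.0236, 0.0405]
tool_rot: [-3.068, -0.12, -0.595]
ft_force: [0.1, -1.1, -0.6]
grip_width: 0.461
grip_force: 0.0
```

Request:
move_arm:
  increments: "-1 0 2.5 0 0 0 130; -2 0 5 0 0 0 130; -4 0 10 0 0 0 130; -6 0 15 0 0 0 130; -8 0 20 0 0 0 130; -8 0 20 0 0 0 130; -8 0 20 0 0 0 130; 0 0 0 0 0 0 130"

```text
time: 14.43
position: [0.539, -0.0242, 0.1382]
tool_rot: [-3.069, -0.12, -0.607]
ft_force: [2.0, -0.9, 0.9]
grip_width: 0.491
grip_force: 0.0
```

```bash
cat > g.py <<'E'
import sys
from h import *
# seated spanner check from images: y0 of clip
for n in ("scene","wrist","top"):
    p=ctrl.get_image(n); B=RB.inv().apply(cloud(p).reshape(-1,3)-O)*1000
    for nm,y0,L in(("a",70,108),("b",0,144),("c",-70,180)):
        k=(np.abs(B[:,1]-y0)<14)&(np.abs(B[:,0])<110)&(B[:,2]>21)&(B[:,2]<60); T=B[k]
        m=T[(np.abs(T[:,0])<18)]; 
        if len(m)>15: print(n,nm,len(T),"x",np.percentile(T[:,0],[1,99]).round(1),"shank y",np.median(m[:,1]).round(1),"ztop",np.percentile(m[:,2],97).round(1),"slopes",[np.polyfit(m[:,0],m[:,i],1)[0].round(3) for i in(1,2)])
E
PYTHONPATH=$PYTHONPATH:. python3 f.py; PYTHONPATH=$PYTHONPATH:. python3 g.py
```

```text
[ 3.4  2.2 78.4] F bed [ 2.1 -1.1  0.1] gw 0.491 t 14.4
scene b 348 x [-70.1  74.8] shank y -5.3 ztop 32.5 slopes [np.float64(-0.05), np.float64(-0.003)]
wrist b 4704 x [-56.4  71.3] shank y 0.2 ztop 31.0 slopes [np.float64(0.002), np.float64(0.006)]
top b 384 x [-41.5  73.2] shank y 0.1 ztop 32.0 slopes [np.float64(-0.061), np.float64(-0.019)]
```

```bash
bash run.sh <<'E'
plan(np.array([.4472,-.336,.09]),down(-20.87))
E
```

```text
d mm [ -89.7 -312.2  -43.2] rot [  3.25  21.93 -25.04] | rows min 7.9
```

Request:
move_arm:
  increments: "-7 -24 0 0.25 1.7 -1.92 100; -7 -24 0 0.25 1.7 -1.92 100; -7 -24 0 0.25 1.7 -1.92 100; -7 -24 0 0.25 1.7 -1.92 100; -7 -24 0 0.25 1.7 -1.92 100; -7 -24 0 0.25 1.7 -1.92 100; -7 -24 0 0.25 1.7 -1.92 100; -7 -24 0 0.25 1.7 -1.92 100"

```text
time: 15.25
position: [0.4801, -0.2163, 0.1316]
tool_rot: [-3.111, 0.307, -0.224]
ft_force: [0.9, -0.2, 0.9]
grip_width: 0.605
grip_force: 0.0
```

Request:
move_arm:
  increments: "-7 -24 -9 0.25 1.7 -1.92 130; -7 -24 -9 0.25 1.7 -1.92 130; -7 -24 -9 0.25 1.7 -1.92 130; -7 -24 -8 0.25 1.7 -1.92 130; -5.7 -24 -8 0.25 1.5 -2 130; 0 0 0 0 0 0 130; 0 0 0 0 0 0 130; 0 0 0 0 0 0 130"

```text
time: 15.92
position: [0.4474, -0.3343, 0.0889]
tool_rot: [-3.086, 0.567, 0.002]
ft_force: [0.5, 0.8, 0.2]
grip_width: 0.493
grip_force: 0.0
```

```bash
cat > l.py <<'E'
import sys
from h import *
c=np.array([float(sys.argv[1]),float(sys.argv[2])]); L=float(sys.argv[3])
p=ctrl.get_image("wrist"); X=cloud(p).reshape(-1,3)
X=X[(p["depth"].ravel()>0)&(np.hypot(X[:,0]-c[0],X[:,1]-c[1])<L/2+.02)&(X[:,2]>.007)&(X[:,2]<.03)]
m=X[:,:2].mean(0); d=np.linalg.svd(X[:,:2]-m,full_matrices=False)[2][0]; d*=np.sign(d[0]); s=(X[:,:2]-m)@d
e=np.percentile(s,[.5,99.5]); print(len(X),"mid",(m+e.mean()*d).round(4),"far end-L/2",(m+(e[1]-L/2)*d).round(4),"yaw",np.degrees(np.arctan2(d[1],d[0])).round(2),"len",np.ptp(e).round(3),"ztop",np.percentile(X[:,2],97).round(4))
E
PYTHONPATH=$PYTHONPATH:. python3 l.py .4472 -.336 .18; bash run.sh <<'E'
plan(np.array([.4472,-.336,.09]),down(-20.87))
E
```

```text
4264 mid [ 0.4527 -0.3394] far end-L/2 [ 0.445  -0.3365] yaw -20.83 len 0.164 ztop 0.0219
d mm [-0.5 -1.9  0.4] rot [-0.18  0.02 -0.09] | rows min 0.0
```

Request:
move_arm:
  increments: "-0.5 -0.7 -20 -0.1 0 -0.1 130; -0.5 -0.7 -20 -0.1 0 0 130; -0.5 -0.8 -20 0 0 0 130; 0 0 -20 0 0 0 130; 0 0 -20 0 0 0 130; 0 0 -10 0 0 0 130; 0 0 -4 0 0 0 130; 0 0 0 0 0 0 130"

```text
time: 16.63
position: [0.4459, -0.337, -0.024]
tool_rot: [3.088, -0.57, 0.001]
ft_force: [-0.1, 0.0, 0.1]
grip_width: 0.487
grip_force: 0.0
```

Request:
move_arm:
  increments: "0 0 -1 0 0 0 130; 0 0 -1 0 0 0 130; 0 0 -1 0 0 0 130; 0 0 0 0 0 0 130; 0 0 0 0 0 0 130; 0 0 0 0 0 0 130; 0 0 0 0 0 0 130; 0 0 0 0 0 0 130"

```text
time: 17.3
position: [0.4459, -0.338, -0.0266]
tool_rot: [3.087, -0.572, 0.002]
ft_force: [-0.1, 0.4, -0.5]
grip_width: 0.492
grip_force: 0.0
```

Request:
move_arm:
  increments: "0.2 1.6 -1 0 0 0 255; 0 0 0 0 0 0 255; 0 0 0 0 0 0 255; 0 0 0 0 0 0 255; 0 0 0 0 0 0 255; 0 0 0 0 0 0 255; 0 0 0 0 0 0 255; 0 0 0 0 0 0 255"
  grip_force: 60

```text
time: 17.97
position: [0.446, -0.3367, -0.0277]
tool_rot: [3.087, -0.572, 0.002]
ft_force: [-0.3, -1.5, -0.4]
grip_width: 0.145
grip_force: 60.0
```

Request:
move_arm:
  increments: "0 0 5 0 0 0 255; 0 0 10 0 0 0 255; 0 0 20 0 0 0 255; 0 0 30 0 0 0 255; 0 0 30 0 0 0 255; 0 0 20 0 0 0 255; 0 0 10 0 0 0 255; 0 0 0 0 0 0 255"

```text
time: 18.63
position: [0.4478, -0.3373, 0.1004]
tool_rot: [3.085, -0.571, 0.009]
ft_force: [-0.3, -0.2, -2.6]
grip_width: 0.144
grip_force: 60.0
```

```bash
PYTHONPATH=$PYTHONPATH:. python3 f.py; bash run.sh <<'E'
plan(bed(0,-70,40),RT)
E
```

```text
[-117.6 -302.8   86.6] F bed [-1.2 -0.2 -2.2] gw 0.144 t 18.6
d mm [108.  241.9   0.9] rot [ -2.95 -21.61  25.17] | rows min 6.4
```

Request:
move_arm:
  increments: "7.7 17.3 1 -0.21 -1.54 1.8 255; 7.7 17.3 1 -0.21 -1.54 1.8 255; 7.7 17.3 1 -0.21 -1.54 1.8 255; 7.7 17.3 1 -0.21 -1.54 1.8 255; 7.7 17.3 1 -0.21 -1.54 1.8 255; 7.7 17.3 0 -0.21 -1.54 1.8 255; 7.7 17.3 0 -0.21 -1.54 1.8 255; 7.7 17.3 0 -0.21 -1.54 1.8 255"

```text
time: 19.3
position: [0.5065, -0.1963, 0.1003]
tool_rot: [-3.108, 0.176, -0.337]
ft_force: [0.3, 0.2, -1.8]
grip_width: 0.145
grip_force: 60.0
```

Request:
move_arm:
  increments: "7.7 17.3 0 -0.21 -1.54 1.8 255; 7.7 17.3 0 -0.21 -1.54 1.8 255; 7.7 17.3 0 -0.21 -1.54 1.8 255; 7.7 17.3 0 -0.21 -1.54 1.8 255; 7.7 17.3 0 -0.21 -1.54 1.8 255; 7.7 17.3 0 -0.21 -1.54 1.8 255; 0 0 0 0 0 0 255; 0 0 0 0 0 0 255"

```text
time: 19.97
position: [0.5522, -0.0932, 0.1005]
tool_rot: [-3.067, -0.122, -0.581]
ft_force: [-0.3, -0.7, -2.2]
grip_width: 0.143
grip_force: 60.0
```

Request:
move_arm:
  increments: "0 0 0 0 0 0 255; 0 0 0 0 0 0 255; 0 0 0 0 0 0 255; 0 0 0 0 0 0 255; 0 0 0 0 0 0 255; 0 0 0 0 0 0 255; 0 0 0 0 0 0 255; 0 0 0 0 0 0 255"

```text
time: 20.63
position: [0.5539, -0.0942, 0.1023]
tool_rot: [-3.067, -0.12, -0.587]
ft_force: [-0.1, -0.0, -2.0]
grip_width: 0.143
grip_force: 60.0
```

```bash
sed -i 's/(T\[:,2\]>-62)/(T[:,2]>-58)/' c.py; PYTHONPATH=$PYTHONPATH:. python3 c.py 180; bash run.sh <<'E'
plan(bed(0,-70,40),RT)
E
```

```text
[ -1.3 -68.7  41.7] [-0.1 -0.  -2. ]
scene 337 x [-87.8  93.2] slope y,z per x [array([-0.017,  4.982]), array([-3.0000e-03, -4.1939e+01])] med [ 26.4   5.8 -42.9] z rng [-47.6 -34. ]
wrist 8058 x [-43.2  89.1] slope y,z per x [array([-0.003, -0.547]), array([ 1.0000e-03, -4.3622e+01])] med [ 37.6  -0.7 -44. ] z rng [-45.8 -39.5]
d mm [ 1.9 -1.2 -1. ] rot [-0.06 -0.35 -0.06] | rows min 0.1
```

Request:
move_arm:
  increments: "3 0 -6.8 0 -0.1 0 255; 3 0 -6.8 0 -0.1 0 255; 3 0 -6.8 0 -0.15 0 255; 3 0 -6.8 0 0 0 255; 3 0 -6.8 0 0 0 255; 2.9 0 -6.8 0 0 0 255; 0 0 0 0 0 0 255; 0 0 0 0 0 0 255"

```text
time: 21.4
position: [0.5716, -0.0942, 0.0609]
tool_rot: [-3.065, -0.12, -0.595]
ft_force: [0.3, -0.6, -2.3]
grip_width: 0.141
grip_force: 60.0
```

```bash
PYTHONPATH=$PYTHONPATH:. python3 f.py
```

```text
[ -0.4 -70.   -3.4] F bed [-0.6 -0.6 -2.2] gw 0.141 t 21.4
```

Request:
move_arm:
  increments: "0.8 0.1 -1.9 0 0 0 255; 0.8 0 -1.9 0 0 0 255; 0.8 0.1 -1.9 0 0 0 255; 0.8 0 -1.9 0 0 0 255; 0.8 0.1 -1.9 0 0 0 255; 0.8 0 -1.9 0 0 0 255; 0.8 0.1 -1.9 0 0 0 255; 0 0 0 0 0 0 255"

```text
time: 22.07
position: [0.5782, -0.094, 0.0489]
tool_rot: [-3.066, -0.12, -0.599]
ft_force: [-3.3, -1.4, 4.6]
grip_width: 0.143
grip_force: 60.0
```

```bash
PYTHONPATH=$PYTHONPATH:. python3 f.py
```

```text
[  1.2 -70.4 -17. ] F bed [-1.4 -1.2  5.6] gw 0.143 t 22.1
```

Request:
move_arm:
  increments: "0.3 0 -1.2 0 0 0 255; 0.3 0 -1.2 0 0 0 255; 0.3 0 -1.2 0 0 0 255; 0.3 0 -1.2 0 0 0 255; 0 0 0 0 0 0 255; 0 0 0 0 0 0 255; 0 0 0 0 0 0 255; 0 0 0 0 0 0 255"

```text
time: 22.73
position: [0.58, -0.0939, 0.0444]
tool_rot: [-3.066, -0.121, -0.601]
ft_force: [-1.7, -0.4, 5.7]
grip_width: 0.147
grip_force: 60.0
```

```bash
PYTHONPATH=$PYTHONPATH:. python3 f.py
```

```text
[  1.2 -70.4 -21.8] F bed [ 0.5 -0.3  5.9] gw 0.147 t 22.7
```

Request:
move_arm:
  increments: "0.4 0 -0.9 0 0 0 255; 0.4 0 -0.9 0 0 0 255; 0.4 0 -0.9 0 0 0 255; 0 0 0 0 0 0 255; 0 0 0 0 0 0 255; 0 0 0 0 0 0 255; 0 0 0 0 0 0 255; 0 0 0 0 0 0 255"

```text
time: 23.4
position: [0.5808, -0.0939, 0.043]
tool_rot: [-3.067, -0.121, -0.599]
ft_force: [-14.8, 1.2, 23.3]
grip_width: 0.142
grip_force: 60.0
```

```bash
PYTHONPATH=$PYTHONPATH:. python3 f.py
```

```text
[  1.3 -70.5 -23.5] F bed [-4.9  2.3 27.1] gw 0.142 t 23.4
```

Request:
move_arm:
  increments: "0.2 0 -0.6 0 0 0 255; 0 0 0 0 0 0 255; 0 0 0 0 0 0 255; -0.7 0 1.8 0 0 0 255; -0.7 0 1.8 0 0 0 255; -0.7 0 1.8 0 0 0 130; 0 0 0 0 0 0 130; 0 0 0 0 0 0 130"

```text
time: 24.07
position: [0.5778, -0.0933, 0.0452]
tool_rot: [-3.065, -0.121, -0.596]
ft_force: [0.1, -0.5, -0.4]
grip_width: 0.291
grip_force: 0.0
```

Request:
move_arm:
  increments: "0 0 0 0 0 0 130; 0 0 0 0 0 0 130; 0 0 0 0 0 0 130; -1 0 2.5 0 0 0 130; -3 0 7.5 0 0 0 130; -7 0 18 0 0 0 130; -8 0 20 0 0 0 130; -8 0 20 0 0 0 130"

```text
time: 24.73
position: [0.5503, -0.0933, 0.1145]
tool_rot: [-3.065, -0.121, -0.596]
ft_force: [-0.2, 0.9, -0.6]
grip_width: 0.49
grip_force: 0.0
```

Request:
move_arm:
  increments: "-7 0 18 0 0 0 130; 0 0 0 0 0 0 130; 0 0 0 0 0 0 130; 0 0 0 0 0 0 130; 0 0 0 0 0 0 130; 0 0 0 0 0 0 130; 0 0 0 0 0 0 130; 0 0 0 0 0 0 130"

```text
time: 25.4
position: [0.5436, -0.0935, 0.1307]
tool_rot: [-3.065, -0.12, -0.594]
ft_force: [0.1, -0.8, -0.2]
grip_width: 0.492
grip_force: 0.0
```

```bash
PYTHONPATH=$PYTHONPATH:. python3 f.py; PYTHONPATH=$PYTHONPATH:. python3 g.py; bash run.sh <<'E'
plan(np.array([.4948,.2485,.10]),down(18.9))
E
```

```text
[ -0.1 -67.2  71.8] F bed [-0.1 -0.8 -0.2] gw 0.492 t 25.4
scene b 341 x [-71.5  75.1] shank y -5.7 ztop 31.4 slopes [np.float64(0.021), np.float64(0.009)]
scene c 409 x [-88.1  92.9] shank y -74.0 ztop 31.7 slopes [np.float64(0.04), np.float64(0.039)]
wrist b 4588 x [-48.5  71. ] shank y -1.7 ztop 31.0 slopes [np.float64(0.005), np.float64(0.005)]
wrist c 5640 x [-88.3  89.6] shank y -69.8 ztop 31.0 slopes [np.float64(-0.007), np.float64(-0.001)]
top b 352 x [-61.6  73. ] shank y 0.3 ztop 32.4 slopes [np.float64(-0.068), np.float64(-0.001)]
top c 419 x [-36.   91.6] shank y -69.9 ztop 32.2 slopes [np.float64(0.055), np.float64(0.017)]
d mm [-49.  342.1 -31.2] rot [-4.56 21.57 14.22] | rows min 8.3
```

Request:
move_arm:
  increments: "-3.5 24.4 0 -0.33 1.54 1.02 130; -3.5 24.4 0 -0.33 1.54 1.02 130; -3.5 24.4 0 -0.33 1.54 1.02 130; -3.5 24.4 0 -0.33 1.54 1.02 130; -3.5 24.4 0 -0.33 1.54 1.02 130; -3.5 24.4 0 -0.33 1.54 1.02 130; -3.5 24.4 0 -0.33 1.54 1.02 130; -3.5 24.4 0 -0.33 1.54 1.02 130"

```text
time: 26.22
position: [0.5158, 0.1024, 0.1318]
tool_rot: [-3.106, -0.35, -0.258]
ft_force: [0.5, 0.7, -1.2]
grip_width: 0.49
grip_force: 0.0
```

Request:
move_arm:
  increments: "-3.5 24.4 -5 -0.33 1.54 1.02 130; -3.5 24.4 -5 -0.33 1.54 1.02 130; -3.5 24.4 -5 -0.33 1.54 1.02 130; -3.5 24.4 -5 -0.33 1.54 1.02 130; -3.5 24.4 -5 -0.33 1.54 1.02 130; -3.5 24.9 -6 -0.33 1.54 1.02 130; 0 0 0 0 0 0 130; 0 0 0 0 0 0 130"

```text
time: 26.88
position: [0.494, 0.2504, 0.0998]
tool_rot: [-3.097, -0.523, 0.002]
ft_force: [-0.4, -0.6, -0.3]
grip_width: 0.487
grip_force: 0.0
```

Request:
move_arm:
  increments: "0 0 0 0 0 0 130; 0 0 0 0 0 0 130; 0 0 0 0 0 0 130; 0 0 0 0 0 0 130; 0 0 0 0 0 0 130; 0 0 0 0 0 0 130; 0 0 0 0 0 0 130; 0 0 0 0 0 0 130"

```text
time: 27.55
position: [0.4949, 0.2482, 0.1006]
tool_rot: [3.097, 0.517, 0.001]
ft_force: [-0.1, -0.4, -0.1]
grip_width: 0.489
grip_force: 0.0
```

```bash
PYTHONPATH=$PYTHONPATH:. python3 l.py .4948 .2485 .108; bash run.sh <<'E'
plan(np.array([.4948,.2485,-.0275]),down(18.9))
E
```

```text
2920 mid [0.4933 0.2515] far end-L/2 [0.4933 0.2515] yaw 18.67 len 0.108 ztop 0.0222
d mm [-1.00e-01  2.00e-01 -1.28e+02] rot [ 0.07  0.05 -0.07] | rows min 3.1
```

Request:
move_arm:
  increments: "-0.4 0.9 -20 0 0 -0.1 130; -0.4 0.9 -20 0 0 0 130; -0.4 0.8 -20 0 0 0 130; 0 0 -20 0 0 0 130; 0 0 -20 0 0 0 130; 0 0 -15 0 0 0 130; 0 0 -9 0 0 0 130; 0 0 0 0 0 0 130"

```text
time: 28.27
position: [0.4923, 0.2503, -0.0254]
tool_rot: [3.097, 0.515, -0.004]
ft_force: [-0.9, 0.2, 0.7]
grip_width: 0.491
grip_force: 0.0
```

Request:
move_arm:
  increments: "0 0 -2 0 0 0 130; 0 0 -2 0 0 0 130; 0 0 0 0 0 0 255; 0 0 0 0 0 0 255; 0 0 0 0 0 0 255; 0 0 0 0 0 0 255; 0 0 0 0 0 0 255; 0 0 0 0 0 0 255"

```text
time: 28.93
position: [0.4938, 0.251, -0.0273]
tool_rot: [3.098, 0.515, 0.001]
ft_force: [-0.1, 0.7, 0.7]
grip_width: 0.146
grip_force: 60.0
```

Request:
move_arm:
  increments: "0 0 0 0 0 0 255; 0 0 0 0 0 0 255; 0 0 5 0 0 0 255; 0 0 15 0 0 0 255; 0 0 30 0 0 0 255; 0 0 40 0 0 0 255; 0 0 25 0 0 0 255; 0 0 10 0 0 0 255"

```text
time: 29.6
position: [0.4958, 0.2529, 0.1026]
tool_rot: [-3.099, -0.516, -0.012]
ft_force: [1.4, 0.9, -1.5]
grip_width: 0.146
grip_force: 60.0
```

Request:
move_arm:
  increments: "0 0 0 0 0 0 255; 0 0 0 0 0 0 255; 0 0 0 0 0 0 255; 0 0 0 0 0 0 255; 0 0 0 0 0 0 255; 0 0 0 0 0 0 255; 0 0 0 0 0 0 255; 0 0 0 0 0 0 255"

```text
time: 30.27
position: [0.4934, 0.251, 0.0971]
tool_rot: [3.098, 0.515, -0.0]
ft_force: [1.4, -1.0, -0.8]
grip_width: 0.146
grip_force: 60.0
```

```bash
PYTHONPATH=$PYTHONPATH:. python3 c.py 108; bash run.sh <<'E'
plan(bed(0,70,40),RT)
E
```

```text
[-34.3 280.1  49.4] [ 1.4 -1.  -0.8]
scene 168 x [-52.3  55.3] slope y,z per x [array([0.032, 4.488]), array([ -0.16 , -37.676])] med [ 22.9   5.7 -42.1] z rng [-45.8 -33.1]
wrist 5295 x [-44.5  53.9] slope y,z per x [array([ 0.002, -0.422]), array([  0.  , -43.19])] med [ 20.7  -0.2 -43.6] z rng [-45.3 -39.4]
d mm [  51.4 -206.8    3.9] rot [  4.53 -21.58 -14.24] | rows min 5.1
```

Request:
move_arm:
  increments: "4.3 -17.2 1 0.38 -1.8 -1.19 255; 4.3 -17.2 1 0.38 -1.8 -1.19 255; 4.3 -17.2 1 0.38 -1.8 -1.19 255; 4.3 -17.2 1 0.38 -1.8 -1.19 255; 4.3 -17.2 0 0.38 -1.8 -1.19 255; 4.3 -17.2 0 0.38 -1.8 -1.19 255; 4.3 -17.2 0 0.38 -1.8 -1.19 255; 4.3 -17.2 0 0.38 -1.8 -1.19 255"

```text
time: 31.03
position: [0.5281, 0.1124, 0.1016]
tool_rot: [-3.096, -0.25, -0.404]
ft_force: [0.5, 0.3, -1.1]
grip_width: 0.145
grip_force: 60.0
```

Request:
move_arm:
  increments: "4.3 -17.2 0 0.38 -1.8 -1.19 255; 4.3 -17.2 0 0.38 -1.8 -1.19 255; 4.3 -17.2 0 0.38 -1.8 -1.19 255; 4.1 -17.6 0 0.35 -1.8 -1.15 255; 0 0 0 0 0 0 255; 0 0 0 0 0 0 255; 0 0 0 0 0 0 255; 0 0 0 0 0 0 255"

```text
time: 31.7
position: [0.5453, 0.0456, 0.1018]
tool_rot: [-3.066, -0.122, -0.597]
ft_force: [0.3, -0.2, -0.6]
grip_width: 0.141
grip_force: 60.0
```

Request:
move_arm:
  increments: "0 0 0 0 0 0 255; 0 0 0 0 0 0 255; 0 0 0 0 0 0 255; 0 0 0 0 0 0 255; 0 0 0 0 0 0 255; 0 0 0 0 0 0 255; 0 0 0 0 0 0 255; 0 0 0 0 0 0 255"

```text
time: 32.37
position: [0.5451, 0.0441, 0.1015]
tool_rot: [-3.067, -0.119, -0.597]
ft_force: [-0.4, 0.4, -0.6]
grip_width: 0.14
grip_force: 60.0
```

```bash
PYTHONPATH=$PYTHONPATH:. python3 c.py 108; bash run.sh <<'E'
plan(bed(0,70,-2.5),RT)
E
```

```text
[ 0.2 69.9 40.1] [-0.4  0.4 -0.6]
scene 220 x [-56.1  56.7] slope y,z per x [array([-0.043,  4.767]), array([ -0.057, -41.607])] med [ 19.    5.8 -42.5] z rng [-54.2 -35. ]
wrist 5271 x [-44.6  53.5] slope y,z per x [array([ 0.001, -0.486]), array([ 1.0000e-03, -4.3376e+01])] med [ 20.8  -0.3 -43.8] z rng [-45.5 -39.6]
d mm [ 15.8   1.3 -39.6] rot [-0.01  0.03  0.01] | rows min 1.0
```

Request:
move_arm:
  increments: "2.6 0.2 -6.6 0 0 0 255; 2.6 0.2 -6.6 0 0 0 255; 2.6 0.2 -6.6 0 0 0 255; 2.6 0.2 -6.6 0 0 0 255; 2.7 0.2 -6.6 0 0 0 255; 2.7 0.2 -6.6 0 0 0 255; 0 0 0 0 0 0 255; 0 0 0 0 0 0 255"

```text
time: 33.13
position: [0.5606, 0.0455, 0.0613]
tool_rot: [-3.066, -0.119, -0.595]
ft_force: [-0.2, -0.2, -1.4]
grip_width: 0.144
grip_force: 60.0
```

Request:
move_arm:
  increments: "0.8 0.1 -1.9 0 0 0 255; 0.8 0 -1.9 0 0 0 255; 0.8 0.1 -1.9 0 0 0 255; 0.8 0 -1.9 0 0 0 255; 0.7 0.1 -1.9 0 0 0 255; 0.7 0 -1.9 0 0 0 255; 0.7 0.1 -1.9 0 0 0 255; 0 0 0 0 0 0 255"

```text
time: 33.8
position: [0.5671, 0.0457, 0.0492]
tool_rot: [-3.067, -0.119, -0.6]
ft_force: [-1.8, -1.1, 4.9]
grip_width: 0.145
grip_force: 60.0
```

```bash
PYTHONPATH=$PYTHONPATH:. python3 f.py
```

```text
[  1.1  69.8 -16.6] F bed [ 0.1 -1.   5.2] gw 0.145 t 33.8
```

Request:
move_arm:
  increments: "0.3 0 -1.2 0 0 0 255; 0.3 0 -1.2 0 0 0 255; 0.3 0 -1.2 0 0 0 255; 0.3 0 -1.2 0 0 0 255; 0 0 0 0 0 0 255; 0 0 0 0 0 0 255; 0 0 0 0 0 0 255; 0 0 0 0 0 0 255"

```text
time: 34.47
position: [0.5688, 0.0458, 0.0449]
tool_rot: [-3.066, -0.119, -0.602]
ft_force: [-0.1, -1.6, 4.9]
grip_width: 0.14
grip_force: 60.0
```

```bash
PYTHONPATH=$PYTHONPATH:. python3 f.py
```

```text
[  1.1  69.7 -21.3] F bed [ 1.6 -1.6  4.6] gw 0.14 t 34.5
```

Request:
move_arm:
  increments: "0.4 0 -0.9 0 0 0 255; 0.4 0 -0.9 0 0 0 255; 0.4 0 -0.9 0 0 0 255; 0 0 0 0 0 0 255; 0 0 0 0 0 0 255; 0 0 0 0 0 0 255; 0 0 0 0 0 0 255; 0 0 0 0 0 0 255"

```text
time: 35.13
position: [0.5697, 0.0459, 0.0431]
tool_rot: [-3.068, -0.12, -0.6]
ft_force: [-14.3, -2.2, 24.6]
grip_width: 0.137
grip_force: 60.0
```

```bash
PYTHONPATH=$PYTHONPATH:. python3 f.py
```

```text
[  1.2  69.7 -23.2] F bed [-4.2 -1.1 28.2] gw 0.137 t 35.1
```

Steep rise, so it is home. Same release as before, then I retreat well clear.

Request:
move_arm:
  increments: "0.2 0 -0.6 0 0 0 255; 0 0 0 0 0 0 255; 0 0 0 0 0 0 255; -0.7 0 1.8 0 0 0 255; -0.7 0 1.8 0 0 0 255; -0.7 0 1.8 0 0 0 130; 0 0 0 0 0 0 130; 0 0 0 0 0 0 130"

```text
time: 35.8
position: [0.566, 0.046, 0.0453]
tool_rot: [-3.067, -0.119, -0.595]
ft_force: [-0.2, -0.2, 0.2]
grip_width: 0.287
grip_force: 0.0
```

Request:
move_arm:
  increments: "0 0 0 0 0 0 130; 0 0 0 0 0 0 130; 0 0 0 0 0 0 130; -1 0 2.5 0 0 0 130; -3 0 7.5 0 0 0 130; -7 0 18 0 0 0 130; -8 0 20 0 0 0 130; -8 0 20 0 0 0 130"

```text
time: 36.47
position: [0.539, 0.0463, 0.1144]
tool_rot: [-3.066, -0.12, -0.596]
ft_force: [0.1, -1.3, -0.5]
grip_width: 0.49
grip_force: 0.0
```

Request:
move_arm:
  increments: "-8 -10 20 0 0 0 130; -8 -20 20 0 0 0 130; -4 -20 10 0 0 0 130; 0 -10 0 0 0 0 130; 0 0 0 0 0 0 130; 0 0 0 0 0 0 130; 0 0 0 0 0 0 130; 0 0 0 0 0 0 130"

```text
time: 37.13
position: [0.5192, -0.0127, 0.1627]
tool_rot: [-3.066, -0.122, -0.594]
ft_force: [0.6, 1.4, 0.7]
grip_width: 0.491
grip_force: 0.0
```

```bash
PYTHONPATH=$PYTHONPATH:. python3 f.py; PYTHONPATH=$PYTHONPATH:. python3 g.py; bash run.sh <<'E'
p=ctrl.get_image("wrist"); save(p,"end.png")
E
```

```text
[ -4.9  15.2 108.1] F bed [1.  1.4 0.4] gw 0.491 t 37.1
scene a 269 x [-51.8  57.2] shank y 65.2 ztop 31.5 slopes [np.float64(0.053), np.float64(-0.002)]
scene b 345 x [-71.1  74.4] shank y -5.1 ztop 31.9 slopes [np.float64(0.041), np.float64(0.063)]
scene c 409 x [-89.3  93.3] shank y -73.7 ztop 32.1 slopes [np.float64(-0.028), np.float64(0.025)]
wrist a 3321 x [-50.9  54. ] shank y 68.8 ztop 31.0 slopes [np.float64(0.001), np.float64(0.007)]
wrist b 4360 x [-71.6  70.6] shank y 0.3 ztop 31.1 slopes [np.float64(0.005), np.float64(0.0)]
wrist c 4491 x [-73.8  88.9] shank y -67.9 ztop 31.0 slopes [np.float64(-0.009), np.float64(0.002)]
top a 423 x [-45.1  55.5] shank y 69.6 ztop 32.6 slopes [np.float64(-0.026), np.float64(-0.023)]
top b 465 x [-64.   72.5] shank y -0.0 ztop 32.0 slopes [np.float64(-0.041), np.float64(0.01)]
top c 477 x [-83.4  91.4] shank y -69.7 ztop 32.6 slopes [np.float64(-0.0), np.float64(0.009)]
```

View pics/end.png

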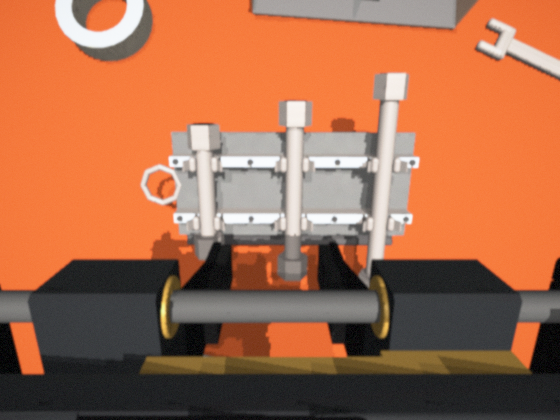

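The three spanners lie straight in their clips: short at (205,185) next to the ring at (160,185), mid at (293,185), long at (385,185). All shank tops are at the seated height and the gripper is clear.

```bash
bash run.sh <<'E'
print(ctrl.close_job())
E
```

```text
the job is handed in; nothing more can be done
None
```

The job is handed in at about 37 s: the last pictures show all three spanners home and straight in their clips (short at the ring, middle in the middle, long at the far end), the gripper was clear of the rack, and the highest push I read was about 40 N.

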